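# Clear the miniature set and trip the slider's limit switch for the clean plate

## Task

Take the wooden puppet off the miniature room set and stand it upright, set down gently rather than dropped, in the empty cell of the divided prop tray. Only then shoot the clean plate: under the camera slider's beam, push the roller arm of the limit switch (not the plain whisker) sideways, either way, to about 35 degrees so that it trips, hold it there a moment without forcing it to its end stop, and let it spring back upright. Do not knock over or shift the toy furniture, the glass jar or the other props in the tray.

Things in the scene. Friction and masses are not known exactly. Their poses are not given: they have to be found in the camera images.
- puppet_center (a point): Centre (half-way up) of the loose light-wood puppet, 127 mm tall, about 120 g. z up, x front-back, y across the shoulders. Base 50 x 50 x 8 mm, underside 64 mm below this point. Torso 24 mm thick along x, 44 mm wide (64 with arms), from 16 mm below to 34 mm above: pinch it across x, some 28 mm above this point. Head 30 mm wide, top 63 mm above.
- room: Miniature room set, fixed; origin on the table under its centre, x away from the robot, y left. Floor 290 (x) x 270 (y) mm, top 12 mm up. Wall 160 mm high along its -y edge (y -135 to -141); bookcase before it, x 10 to 110, y -107 to -135, 160 high; floor lamp at x 85, y 110, shade 48 wide, 184 high. Other sides open.
- toy_table: Toy table, loose bystander on the set behind the puppet, top 70 x 120 mm, 68 mm high; origin under its centre.
- chair_a: Toy chair, loose bystander at the set's front left, 40 x 40 mm, 68 mm high at its back; origin under its centre.
- chair_b: The same kind of toy chair at the set's front right.
- tray: Plywood tray, 2 x 2 cells, fixed; 170 x 170 mm outside, walls and dividers 5 mm thick, 45 mm high; origin on the table under its centre, x and y along its walls. Cell centres at +-41 mm in x and y, cells 77 mm wide inside. Three hold a prop, one is empty. It stands left or right of the room set, the camera slider on the other side.
- cell (a point): Centre of the empty cell, on the thin plywood pad (60 x 60 x 3 mm) on its floor, 8 mm above the table: the puppet's base is to stand here. x and y along the tray's walls. The puppet's centre is to end 64 mm above it, within 22 mm of it along x and y.
- spool: Wooden spool, loose, 60 mm across, 40 mm high, in a tray cell; origin at its underside's centre.
- toy_pot: Terracotta toy flower pot, loose, 60 mm across, 40 mm high, in a tray cell; origin at its underside's centre.
- trunk: Toy trunk, loose, 62 x 42 mm, 36 mm high, in a tray cell; origin at its underside's centre.
- slider_rail: Camera slider, fixed; origin on the table under the switches, x away from the robot, y left. Beam over the switches: y -130 to 130, x -20 to 40, underside 265, rails to 311 mm up; camera on it, y 25 to 115, to 400 up. Posts at x 75, y +-115. Open to -x below the beam: reach in from there with the tool tilted 30 to 45 degrees from vertical, pointing down and away from the robot.
- roller (a point): Centre of the black roller (28 mm across, 14 mm wide along x) atop the limit switch's flat steel arm (14 mm wide), 137 mm above the table at rest, right under the beam. The arm turns about a level axis along the rail's x, 75 mm below the roller. Grey switch housing behind it (+x), 82 mm high, 42 mm wide.
- roller_switch_arm (a joint): Angle of the roller arm (rad): 0 upright, positive leaning to the rail's +y, range -0.95 to 0.95. A spring (0.4 N m/rad, 2 to 5 N at the roller) returns it to 0. It trips beyond 0.45 either way; beyond 0.85 it is forced to its stop. Aim at about 0.62: the roller moves 44 mm sideways.
- whisker_tip (a point): Tip of the plain thin steel whisker (6 mm thick rod, no roller) of the other switch, 162 mm above the table, about 120 mm to one side of the roller arm under the same beam; to be left alone. Which of the two is on the left varies.
- whisker_switch_arm (a joint): Angle of the whisker (rad), 0 upright, positive leaning to the rail's +y, sprung.
- jar: Glass paint jar, loose bystander on the table in front of the slider stand, 56 mm across, 70 mm high; origin under its centre.

How it is judged (in metres and radians):
On the way, in this order (a step that is already met when the one before it is completed fails the run):
1. the puppet stands upright in the empty cell, let go (x of puppet_center in the frame of cell between -0.022 and 0.022 m and y of puppet_center in the frame of cell between -0.022 and 0.022 m and z of puppet_center in the frame of cell below 0.07 m and angle between puppet_center's own z axis and vertical below 0.15 rad and contact force between the fingers and puppet below 0.1 N and linear speed of puppet below 0.03 m/s), for 0.2 s.
2. the roller arm is held deflected sideways beyond its trip angle ((value of joint roller_switch_arm above 0.45 rad or value of joint roller_switch_arm below -0.45 rad)), for 0.2 s.
At the end, for the whole second after the job is handed in: The puppet stands upright (within 0.15 rad) and at rest in the empty cell, its centre within 22 mm of the cell's centre along both walls; the roller arm has been tripped and is back within 0.1 rad of upright; the whisker is within 0.15 rad of upright (x of puppet_center in the frame of cell between -0.022 and 0.022 m and y of puppet_center in the frame of cell between -0.022 and 0.022 m and z of puppet_center in the frame of cell below 0.07 m and angle between puppet_center's own z axis and vertical below 0.15 rad and linear speed of puppet below 0.02 m/s and value of joint roller_switch_arm between -0.1 and 0.1 rad and value of joint whisker_switch_arm between -0.15 and 0.15 rad); the robot touches nothing.
It fails at once if the roller arm is tripped while the puppet is not yet in its cell ((value of joint roller_switch_arm above 0.45 rad or value of joint roller_switch_arm below -0.45 rad) and not (x of puppet_center in the frame of cell between -0.022 and 0.022 m and y of puppet_center in the frame of cell between -0.022 and 0.022 m and z of puppet_center in the frame of cell below 0.07 m and angle between puppet_center's own z axis and vertical below 0.15 rad)).
It fails at once if the roller arm is forced to its end stop (beyond 0.85 rad) (value of joint roller_switch_arm above 0.85 rad or value of joint roller_switch_arm below -0.85 rad).
It fails at once if the whisker is pushed (beyond 0.3 rad) (value of joint whisker_switch_arm above 0.3 rad or value of joint whisker_switch_arm below -0.3 rad).
It fails at once if the puppet is dropped (falling free, its base more than 35 mm above the table) (contact force between puppet and anything else below 0.02 N and height (world z) of puppet_center above 0.099 m).
It fails at once if toy furniture, the jar or a prop in the tray knocked over or shifted by more than 40 mm ((distance of toy_table from where it was at the start of the episode above 0.04 m or angle between toy_table's own z axis and vertical above 0.5 rad) or (distance of chair_a from where it was at the start of the episode above 0.04 m or angle between chair_a's own z axis and vertical above 0.5 rad) or (distance of chair_b from where it was at the start of the episode above 0.04 m or angle between chair_b's own z axis and vertical above 0.5 rad) or (distance of jar from where it was at the start of the episode above 0.04 m or angle between jar's own z axis and vertical above 0.5 rad) or (distance of spool from where it was at the start of the episode above 0.04 m or angle between spool's own z axis and vertical above 0.5 rad) or (distance of toy_pot from where it was at the start of the episode above 0.04 m or angle between toy_pot's own z axis and vertical above 0.5 rad) or (distance of trunk from where it was at the start of the episode above 0.04 m or angle between trunk's own z axis and vertical above 0.5 rad)).
It also fails if it takes over 67 s, if anything falls off the work surface, if the arm or the gripper's body presses on something with over 40 N, if the wrist force passes 120 N, or if a joint passes its speed limit or range.

## Robot

A 6-joint arm with a two-finger parallel gripper is mounted at the origin on the work surface. World frame = base frame: x ahead of the robot, y to its left, z up, the work surface at z = 0. Lengths are in mm, angles in degrees, forces in N, time in s.
With the tool pointing down it reaches from about 350 to 850 mm from the base axis. Payload 8.1 kg.
Tool frame: the origin (TCP) lies between the finger pads; the fingertips stand 19 mm ahead of it and the grasp point (between the pads) is the TCP (nose_length is the distance from the TCP to the fingertips, in mm); y points along the fingers, x is the direction in which the jaws open and shut, and the axes are right-handed (so a half turn about y gives the same grasp; the last joint's range is limited). The gripper opens to 85 mm and grips with 20 to 120 N. Pads are 22 mm wide; open, the fingers measure 114 mm over their backs; the gripper's body (76 mm by 85 mm) begins 54 mm behind the grasp point. The pads swing forward as they close: fully open they stand 13 mm farther back than shut.
Start: joints at [-75.711, 7.471, 85.268, -0, 87.261, -4.893], TCP at [197.168, -566.683, 250.292] pointing down, gripper open.
Joint ranges: [-169.43, 169.43], [-51.17, 129.36], [1.28, 143.12], [-76.62, 256.62], [0, 156.53], [-152.29, 152.29]. Speed limits (degrees/s): [136.94, 136.94, 159.86, 180, 180, 180].

## Interface

Orientations are given as [roll, pitch, yaw] about the fixed x, y, z axes, in that order (R = Rz(yaw) Ry(pitch) Rx(roll)).
In Python, from bench import sense, snapshot, camera_info, hand_in, nose_length gives the robot as it stands.
- The arm moves only by the tool arm_command, never from a script. Its argument "commands" is a list of rows, each a list of 3 entries, a list of its own where there are three numbers: the opening in per cent of the stroke, from 0 (shut) to 100 (fully open), then the shift along the world's x, y, z in units of 30 mm (1.0 is 30 mm), then the turn, a rotation vector about the world's x, y, z in degrees. A call has 1 to 5 rows; each row shifts and turns the pose as measured when the row begins; what a row does not reach is not made up. A row lasts 1/12 s, in which the tool goes at most 41.7 mm and 7.16 degrees, less where a joint would pass 70% of its speed; a pose out of reach is approached as far as the arm can. A call is refused whole if a number of a shift passes 1 or a number of a turn 7.16, either way. A call with a gripper value outside its range is refused whole. The fingers move at their own pace and stop on an object; "force" is the grip in N (left out, the last holds). Time passes only in rows, so rows that do not move let the fingers close. It gives the time, the measured TCP pose, the force and the opening at its end, in the units of the state.
- sense(): the state, without advancing time (a new reading comes with each control period).
- snapshot(name): name is "scene" or "side" or "wrist"; returns the picture (480x640x3 uint8, blue, green, red); there is no depth.
- camera_info(name): a dict with "fx", "fy", "cx", "cy" (pixels), "rvec" (rotation vector, rad) and "tvec" (3), from world to camera coordinates, as OpenCV has them; the wrist camera has in their place "hand_eye" (4x4, takes a point from camera to tool coordinates, whose origin is the TCP and whose axes are the tool frame's). Camera axes: x right, y down, z forward; pixel columns grow to the right and rows downward; lengths in mm; the calibration is good to about 2 mm. A picture is of the moment at which its call begins: read the wrist's pose just before it. camera_info takes no time and is no camera call.
- hand_in(): hands the job in, once; it reports no verdict.
The state is a dict: "time": time; "joint_pos": joint angles; "qd": joint speeds; "joint_efforts": joint torques, N m; "tool_pos": TCP position; "tcp_rot": TCP orientation; "ft_force": force on the tool from outside, world axes, zero at the start; "wrist_torque": the same for the moment, N m; "finger_gap": finger opening in mm.
Only numpy, scipy, OpenCV 4.12 (cv2) and the standard library are available. Lean on these libraries where they do the work, as an engineer would, in place of code of your own. Each camera call takes 0.05 s, during which the arm holds its last target. There are 200 camera calls.

## Working session

There is one attempt and no reset: what is moved stays moved. The work goes in short steps, Python scripts to look and compute and a tool call to move; the robot and the scene stay as the last step left them, time stands still between calls to the robot, and variables do not carry over. Pictures are saved under pics/ and viewed, about 8 in all and at most 12, crops included, and the job is handed in when it is done.

Besides the shell and the picture viewer there is one more tool, called after "Call:" as name(argument=value, ...), one argument or row to a line, values as JSON. arm_command: Moves the arm, as the interface text tells. Its arguments: {"type":"object","properties":{"commands":{"type":"array"},"force":{"type":"number"}},"required":["commands"]}

```bash
mkdir -p pics; ls
cat > h.py <<'E'
import numpy as np, cv2
from bench import sense, snapshot, camera_info
def P(n):
    c=camera_info(n);K=np.array([[c['fx'],0,c['cx']],[0,c['fy'],c['cy']],[0,0,1.]])
    if 'rvec' in c: R=cv2.Rodrigues(np.array(c['rvec'],float))[0];t=np.array(c['tvec'],float).ravel()
    else:
        from scipy.spatial.transform import Rotation as Ro
        s=sense();T=np.eye(4);T[:3,:3]=Ro.from_euler('xyz',s['tcp_rot'],degrees=True).as_matrix();T[:3,3]=s['tool_pos']
        M=np.linalg.inv(T@np.array(c['hand_eye']));R=M[:3,:3];t=M[:3,3]
    return K,R,t
def onz(cam,uv,z):
    K,R,t=cam;d=R.T@np.linalg.inv(K)@np.array([*uv,1.]);o=-R.T@t
    return np.round(o+d*(z-o[2])/d[2],1)
def proj(cam,X):
    K,R,t=cam;p=K@(R@np.array(X,float)+t);return np.round(p[:2]/p[2],1)
def tri(c1,u1,c2,u2):
    A=[]
    for (K,R,t),u in((c1,u1),(c2,u2)):
        M=K@np.c_[R,t];A+= [u[0]*M[2]-M[0],u[1]*M[2]-M[1]]
    v=np.linalg.svd(np.array(A))[2][-1];return np.round(v[:3]/v[3],1)
E
python3 - <<'E'
from h import *
print(sense())
for n in('scene','side'):
    cv2.imwrite(f'pics/{n}0.png',snapshot(n)); K,R,t=P(n);print(n,(-R.T@t).round(),R[2].round(2),K[0,0])
E
```

```text
pics
{'time': 0.0, 'joint_pos': array([-7.57106442e+01,  7.51531504e+00,  8.53295434e+01,  2.13905556e-04,
        8.72618843e+01, -4.89259113e+00]), 'qd': array([ 0.06959716, -0.05582665, -0.10119294,  0.10058758, -0.00910689,
       -0.03387888]), 'joint_efforts': array([-4.43241288e-04, -5.69407010e+01, -5.00543618e+01, -2.81649436e-04,
        1.51442410e-02, -7.92522570e-06]), 'tool_pos': array([ 197.04007966, -566.17477647,  249.23971579]), 'tcp_rot': array([-89.99068325,   0.10633554, -70.81805483]), 'ft_force': array([-1.04048779,  0.37090285,  0.64596958]), 'wrist_torque': array([-0.04750269, -0.09305864,  0.00843153]), 'finger_gap': 85.22820182239202}
scene [1085.  266. 1101.] [-0.46 -0.25 -0.85] 506.7139110030958
side [  188. -1045.   908.] [ 0.27  0.77 -0.58] 563.2057355396623
```

View pics/scene0.png

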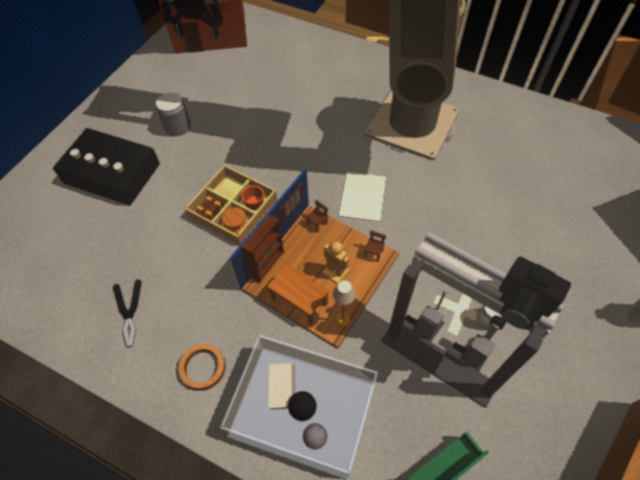

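View pics/side0.png

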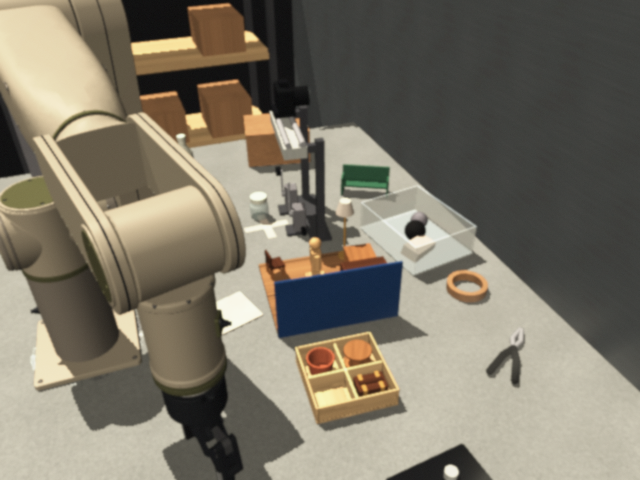

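The scene shows the tray right of the room (around 232,203), with its empty cell near (229,187). The puppet is at (335,260) and the slider on the left at (475,320). I'll zoom in next.

Run:
```python
import cv2,numpy as np
a=cv2.imread('pics/scene0.png');b=cv2.imread('pics/side0.png')
def crop(im,x,y,w,h,s):
    c=cv2.resize(im[y:y+h,x:x+w],None,fx=s,fy=s,interpolation=cv2.INTER_CUBIC)
    for u in range((x+19)//20*20,x+w,20):
        cv2.putText(c,str(u),(int((u-x)*s),9),0,.33,(255,255,255),1);cv2.line(c,((u-x)*s,10),((u-x)*s,16),(255,255,255),1)
    for v in range((y+19)//20*20,y+h,20):
        cv2.putText(c,str(v),(0,(v-y)*s+4),0,.33,(255,255,255),1);cv2.line(c,(20,(v-y)*s),(28,(v-y)*s),(255,255,255),1)
    return c
cv2.imwrite('pics/c1.png',crop(a,180,155,200,150,4)); 
cv2.imwrite('pics/c2.png',np.hstack([crop(a,380,225,200,190,3)[:570,:],crop(b,235,75,100,190,3) if 0 else crop(b,240,80,65,190,3)]))
cv2.imwrite('pics/c3.png',crop(b,240,230,200,150,4)) if 0 else cv2.imwrite('pics/c3.png',crop(b,250,230,160,196,3))
```

```text
(no output)
```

View pics/c1.png

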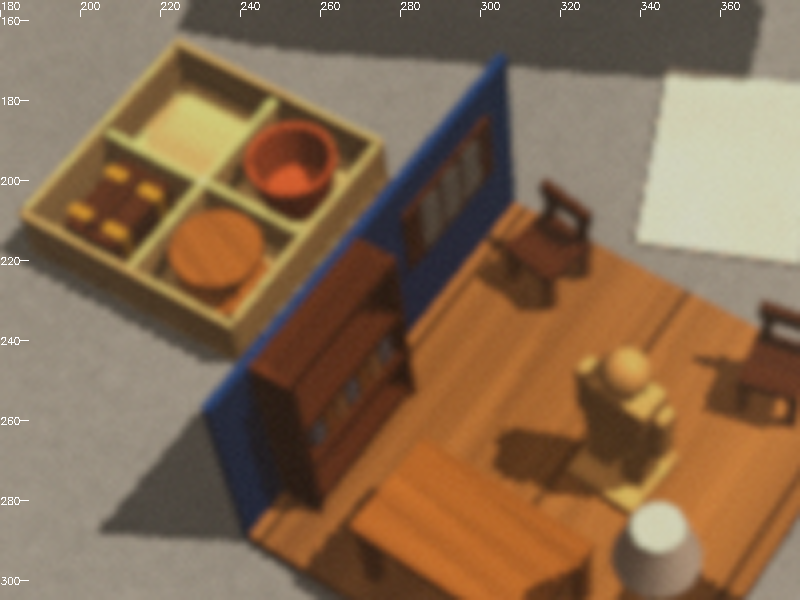

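View pics/c2.png

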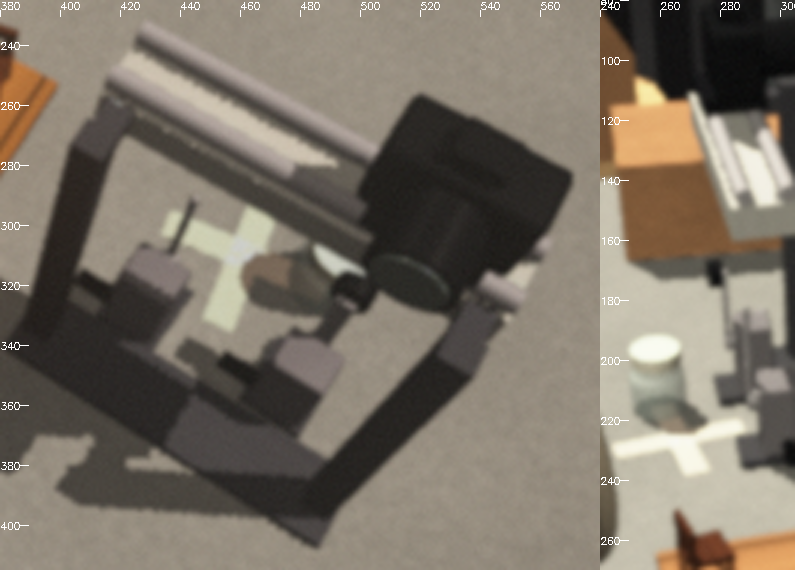

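View pics/c3.png

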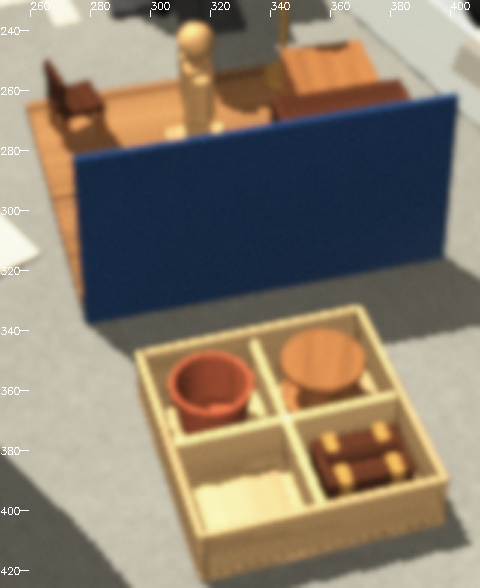

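Run:
```python
from h import *
a=P('scene');b=P('side')
def ang(p,q): d=q-p; return np.round(np.degrees(np.arctan2(d[1],d[0])),1),np.round(np.hypot(*d[:2]),1)
T=[onz(a,u,45) for u in[(224.5,165.5),(275,190),(238.3,236.3),(185.5,208.3)]]
S=[onz(b,u,45) for u in[(317.7,409),(295.7,347.7),(370,332.3),(398.3,390)]]
for X in(T,S): print('tray',*X,[ang(X[i],X[(i+1)%4]) for i in range(4)],np.mean(X,0))
Rm=[onz(a,u,12) for u in[(308.8,206.3),(398,257),(340,344),(242.5,288.8)]]
print('room',*Rm,[ang(Rm[i],Rm[(i+1)%4]) for i in range(4)],np.mean(Rm,0))
print('head',onz(a,(337,247.5),124),onz(b,(315,242.7),124),tri(a,(337,247.5),b,(315,242.7)))
B=[onz(a,u,20) for u in[(322.5,272),(338,282),(349,268.8)]];print('base',*B,ang(B[0],B[1]),ang(B[1],B[2]),(B[0]+B[2])/2)
s=[onz(a,((x/4+180),(y/4+155)),105) for x,y in[(585,368),(665,412)]];print('shoulder',*s,ang(*s),np.mean(s,0))
r1,r2=(496.7,321.7),(278.3,170.7)
print('roller',onz(a,r1,137),onz(b,r2,137),tri(a,r1,b,r2))
print('whisk',onz(a,(444,292.7),162))
print('jar',onz(a,(491.7,311),70),onz(b,(258.3,196.7),70))
print('posts',onz(a,(380+120/3,225+105/3),265))
E=[onz(a,(380+x/3,225+y/3),311) for x,y in[(140,30),(375,150)]];print('rail',E,ang(*E))
E=[onz(a,(380+x/3,225+y/3),1) for x,y in[(0,345),(315,545)]];print('baseplate',E,ang(*E))
```

```text
tray [ 413.2 -383.5   45. ] [ 424.7 -219.9   45. ] [ 589.6 -230.3   45. ] [ 577.7 -396.5   45. ] [(np.float64(86.0), np.float64(164.0)), (np.float64(-3.6), np.float64(165.2)), (np.float64(-94.1), np.float64(166.6)), (np.float64(175.5), np.float64(165.0))] [ 501.3  -307.55   45.  ]
tray [ 413.7 -391.3   45. ] [ 424.6 -223.9   45. ] [ 591.2 -236.9   45. ] [ 576.7 -403.4   45. ] [(np.float64(86.3), np.float64(167.8)), (np.float64(-4.5), np.float64(167.1)), (np.float64(-95.0), np.float64(167.1)), (np.float64(175.8), np.float64(163.4))] [ 501.55  -313.875   45.   ]
room [ 411.2 -128.4   12. ] [449.3 140.5  12. ] [715.9 110.3  12. ] [ 696.3 -158.2   12. ] [(np.float64(81.9), np.float64(271.6)), (np.float64(-6.5), np.float64(268.3)), (np.float64(-94.2), np.float64(269.2)), (np.float64(174.0), np.float64(286.7))] [568.175  -8.95   12.   ]
head [552.9  21.6 124. ] [557.4  21.9 124. ] [555.7  21.2 125.6]
base [573.9  -5.5  20. ] [581.5  39.9  20. ] [537.4  48.   20. ] (np.float64(80.5), np.float64(46.0)) (np.float64(169.6), np.float64(44.8)) [555.65  21.25  20.  ]
shoulder [552.3  -5.8 105. ] [558.1  47.7 105. ] (np.float64(83.8), np.float64(53.8)) [555.2   20.95 105.  ]
roller [573.2 391.3 137. ] [575.6 392.1 137. ] [574.7 390.8 138.1]
whisk [572.9 273.8 162. ]
jar [518.1 383.   70. ] [506.5 380.1  70. ]
posts [584.5 209.3 265. ]
rail [array([557.1, 204.2, 311. ]), array([574.1, 356. , 311. ])] (np.float64(83.6), np.float64(152.7))
baseplate [array([662.8, 185.9,   1. ]), array([699.2, 443.3,   1. ])] (np.float64(82.0), np.float64(260.0))
```

Both views agree: puppet at (555.5, 21) with yaw about -9°, tray centre at (501, -311) with yaw -4°, so the empty cell is at about (458, -349). The roller is at (575, 391) and the jar near (512, 382). I'll start moving above the set.

Call:
arm_command(
  commands=[
    [100,[0.55,0.9,0.3],[0,0,3]],
    [100,[0.6,1,0.3],[0,0,3.5]],
    [100,[0.6,1,0],[0,0,3.5]],
    [100,[0.6,1,0],[0,0,3.5]],
    [100,[0.6,1,0],[0,0,3.5]],
  ],
  force=40,
)

```text
time: 0.52
tool_pos: [282.7, -417.2, 262.9]
tcp_rot: [-90.1, 0.5, -53.8]
ft_force: [0.3, 0.1, 0.3]
finger_gap: 85.4
```

Call:
arm_command(
  commands=[
    [100,[0.6,1,0],[0,0,3.5]],
    [100,[0.6,1,0],[0,0,3.5]],
    [100,[0.6,1,0],[0,0,3.5]],
    [100,[0.6,1,0],[0,0,3.5]],
    [100,[0.6,1,0],[0,0,3.5]],
  ],
)

```text
time: 0.93
tool_pos: [374.3, -258.6, 260.9]
tcp_rot: [-90.0, 0.6, -35.5]
ft_force: [1.1, -0.5, 0.5]
finger_gap: 85.5
```

Call:
arm_command(
  commands=[
    [100,[0.62,1,0.2],[0,0,2.7]],
    [100,[0.62,1,0.2],[0,0,2.7]],
    [100,[0.62,1,0],[0,0,2.7]],
    [100,[0.62,1,0],[0,0,2.7]],
    [100,[0.62,1,0],[0,0,2.7]],
  ],
)

```text
time: 1.35
tool_pos: [469.0, -99.3, 271.9]
tcp_rot: [-90.0, 0.7, -21.3]
ft_force: [1.1, 0.2, -0.6]
finger_gap: 85.1
```

Call:
arm_command(
  commands=[
    [100,[0.62,1,0],[0,0,2.7]],
    [100,[0.62,1,0],[0,0,2.7]],
    [100,[0.6,0.9,0],[0,0,2.7]],
    [100,[0.5,0.7,0],[0,0,2.7]],
    [100,[0.2,0.2,0],[0,0,1]],
  ],
)

```text
time: 1.77
tool_pos: [548.0, 26.7, 269.9]
tcp_rot: [-89.9, 0.8, -8.5]
ft_force: [-0.1, 0.3, 0.8]
finger_gap: 85.5
```

Call:
arm_command(
  commands=[
    [100,[0,0,0],[0,0,0]],
  ],
)

```text
time: 1.85
tool_pos: [548.4, 28.4, 269.2]
tcp_rot: [-89.9, 0.9, -8.3]
ft_force: [1.3, -0.3, -0.1]
finger_gap: 85.6
```

Call:
arm_command(
  commands=[
    [100,[0.25,-0.25,-0.8],[0,-0.8,-0.5]],
    [100,[0,0,-0.8],[0,0,0]],
    [100,[0,0,0],[0,0,0]],
  ],
)

```text
time: 2.1
tool_pos: [556.0, 19.7, 220.6]
tcp_rot: [-89.9, 0.0, -8.8]
ft_force: [-0.7, -0.1, -1.3]
finger_gap: 85.3
```

Run:
```python
from h import *
w=P('wrist');im=snapshot('wrist');s=sense();print(s['tool_pos'],s['tcp_rot'])
for X in[(555.5,21,139),(555.5,21,20),(555.5,21,110)]: print(X,proj(w,X)); cv2.circle(im,tuple(int(v) for v in proj(w,X)),4,(0,0,255),1)
cv2.imwrite('pics/w1.png',im)
```

```text
[556.5817432   19.35979796 222.91081069] [-89.86296201  -0.09458397  -8.85435713]
(555.5, 21, 139) [323.4 260.4]
(555.5, 21, 20) [323.3 217.9]
(555.5, 21, 110) [323.3 246.4]
```

View pics/w1.png

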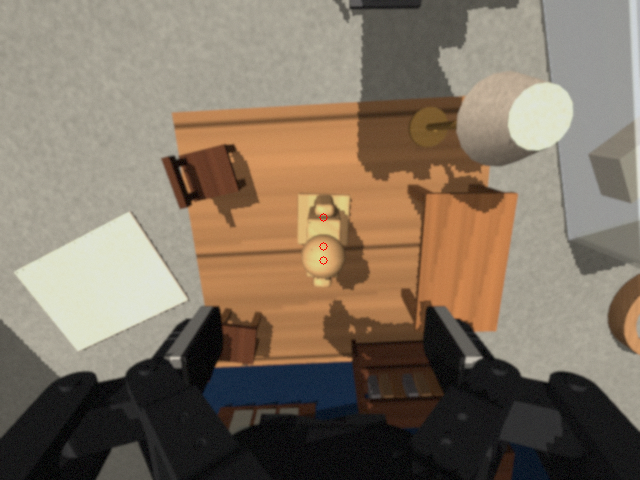

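The wrist view confirms the estimate. The head is at (323,256) and the base at (324,219), against predictions of (323,260) and (323,218), and the edges are square to the jaws. Descending and gripping.

Call:
arm_command(
  commands=[
    [100,[-0.03,0.06,-1],[0,0,0]],
    [100,[0,0,-1],[0,0,0]],
    [100,[0,0,-0.95],[0,0,0]],
    [100,[0,0,-0.8],[0,0,0]],
    [100,[0,0,0],[0,0,0]],
  ],
)

```text
time: 2.57
tool_pos: [558.1, 16.1, 117.3]
tcp_rot: [-89.9, -0.8, -9.3]
ft_force: [-1.1, 0.3, -1.8]
finger_gap: 85.6
```

Call:
arm_command(
  commands=[
    [0,[0,0,0],[0,0,0]],
    [0,[0,0,0],[0,0,0]],
    [0,[0,0,0],[0,0,0]],
    [0,[0,0,0],[0,0,0]],
    [0,[0,0,0],[0,0,0]],
  ],
  force=35,
)

```text
time: 2.98
tool_pos: [561.8, 13.9, 126.6]
tcp_rot: [-89.8, -1.3, -9.5]
ft_force: [-0.2, -0.2, -1.1]
finger_gap: 27.7
```

Call:
arm_command(
  commands=[
    [0,[0,0,0],[0,0,0]],
    [0,[0,0,0],[0,0,0]],
    [0,[0,0,0],[0,0,0]],
    [0,[0,0,0],[0,0,0]],
    [0,[0,0,0],[0,0,0]],
  ],
)

```text
time: 3.4
tool_pos: [563.4, 14.0, 129.6]
tcp_rot: [-89.8, -1.5, -9.5]
ft_force: [-0.2, 0.3, -1.1]
finger_gap: 27.8
```

The fingers closed while the arm was drifting up (z 129), so they hold the head rather than the torso. I'll ease down, open, and re-grip lower.

Call:
arm_command(
  commands=[
    [0,[0,0,-0.1],[0,0,0]],
    [0,[0,0,-0.1],[0,0,0]],
    [0,[0,0,-0.05],[0,0,0]],
  ],
)

```text
time: 3.65
tool_pos: [565.5, 14.1, 126.2]
tcp_rot: [-89.8, -1.8, -9.5]
ft_force: [-6.8, 0.5, 13.0]
finger_gap: 28.0
```

Run:
```python
from h import *
s=sense();print(s['tool_pos'],s['tcp_rot'],s['ft_force'],s['qd'])
a=snapshot('scene');b=snapshot('side')
f=lambda im,x,y:cv2.resize(im[y:y+90,x:x+90],None,fx=4,fy=4,interpolation=cv2.INTER_CUBIC)
cv2.imwrite('pics/g1.png',np.hstack([f(a,290,210),f(b,270,210)]))
```

```text
[565.45292178  14.12630317 126.21387334] [-89.7753062   -1.7859551   -9.47184022] [-6.80894482  0.51087464 12.99337905] [ 0.10178437  0.13628092 -0.21124318 -0.00395959 -0.45827576 -0.02293643]
```

View pics/g1.png

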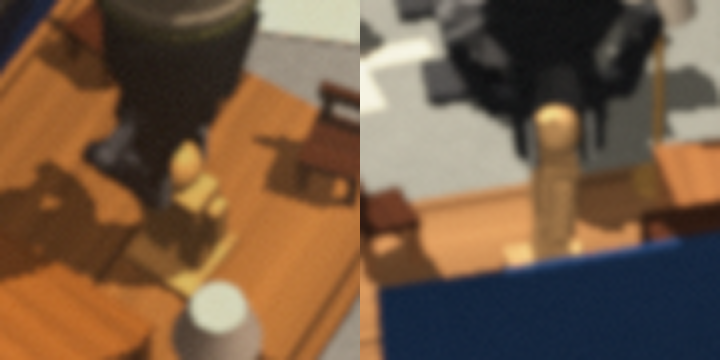

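The puppet still stands on the floor (13 N upward reaction). Opening the fingers.

Call:
arm_command(
  commands=[
    [100,[0,0,0],[0,0,0]],
    [100,[0,0,0],[0,0,0]],
    [100,[0,0,0],[0,0,0]],
    [100,[0,0,0],[0,0,0]],
    [100,[0,0,0],[0,0,0]],
  ],
)

```text
time: 4.17
tool_pos: [565.4, 14.2, 125.8]
tcp_rot: [-89.8, -1.8, -9.5]
ft_force: [0.0, 1.0, -0.5]
finger_gap: 84.7
```

Run:
```python
from h import *
a=P('scene');b=P('side')
for i in range(3):
    s=sense();print(s['tool_pos'].round(1),s['tcp_rot'].round(2),s['ft_force'].round(1),s['joint_pos'].round(2));A=snapshot('scene');B=snapshot('side')
f=lambda im,x,y:cv2.resize(im[y:y+100,x:x+80],None,fx=5,fy=5,interpolation=cv2.INTER_CUBIC)
w=P('wrist');im=snapshot('wrist')
cv2.imwrite('pics/g2.png',np.vstack([np.hstack([f(A,300,215),f(B,280,215)])])); cv2.imwrite('pics/w2.png',im)
```

```text
[565.4  14.2 125.8] [-89.78  -1.78  -9.47] [ 0.   1.  -0.5] [-3.7800e+00  5.9500e+00  1.0028e+02  4.0000e-02  7.1980e+01  5.6600e+00]
[565.3  14.2 125.8] [-89.78  -1.77  -9.47] [-0.   0.8  0.6] [-3.7800e+00  5.9400e+00  1.0028e+02  5.0000e-02  7.1990e+01  5.6700e+00]
[565.4  14.2 126. ] [-89.78  -1.79  -9.46] [1.1 1.  0.3] [-3.7800e+00  5.9400e+00  1.0027e+02  5.0000e-02  7.1990e+01  5.6600e+00]
```

View pics/w2.png

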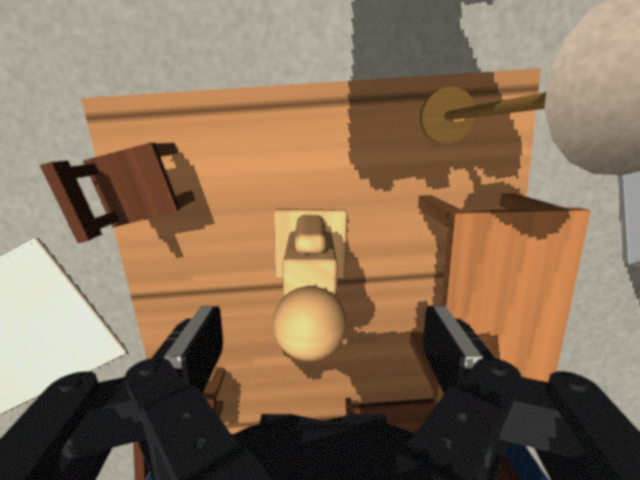

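The puppet stands upright and square to the jaws: head at (309,324), base centre at (311,243) in the wrist view. Computing the correction.

Run:
```python
from h import *
w=P('wrist');print(onz(w,(311,243),20),onz(w,(309,324),124),proj(w,(558,19,124)))
```

```text
[560.6  20.4  20. ] [559.5  17.8 124. ] [304.9 322. ]
```

Call:
arm_command(
  commands=[
    [100,[-0.18,0.2,-0.3],[0,1.7,0]],
    [100,[0,0,-0.4],[0,0,0]],
    [100,[0,0,0],[0,0,0]],
    [100,[0,0,0],[0,0,0]],
  ],
)

```text
time: 4.85
tool_pos: [559.5, 20.9, 102.8]
tcp_rot: [-90.1, 0.1, -9.5]
ft_force: [0.9, -0.2, -0.1]
finger_gap: 85.5
```

Call:
arm_command(
  commands=[
    [0,[0,0,0],[0,0,0]],
    [0,[0,0,0],[0,0,0]],
    [0,[0,0,0],[0,0,0]],
    [0,[0,0,0],[0,0,0]],
  ],
  force=35,
)

```text
time: 5.18
tool_pos: [558.7, 21.1, 101.6]
tcp_rot: [-90.1, 0.2, -9.4]
ft_force: [0.1, 0.8, -0.6]
finger_gap: 38.6
```

Call:
arm_command(
  commands=[
    [0,[0,0,0],[0,0,0]],
    [0,[0,0,0],[0,0,0]],
    [0,[0,0,0],[0,0,0]],
    [0,[0,0,0],[0,0,0]],
  ],
)

```text
time: 5.52
tool_pos: [559.2, 20.9, 102.4]
tcp_rot: [-90.1, 0.1, -9.5]
ft_force: [0.2, -0.1, -2.0]
finger_gap: 26.0
```

Torso gripped (gap 26). Lifting.

Call:
arm_command(
  commands=[
    [0,[0,0,0.3],[0,0,0]],
    [0,[0,0,0.5],[0,0,0]],
    [0,[0,0,0.7],[0,0,0]],
    [0,[0,0,0.8],[0,0,0]],
    [0,[0,0,0.8],[0,0,0]],
  ],
)

```text
time: 5.93
tool_pos: [553.3, 21.1, 192.7]
tcp_rot: [-90.2, 0.9, -9.5]
ft_force: [0.2, 1.1, -0.7]
finger_gap: 26.1
```

Call:
arm_command(
  commands=[
    [0,[0,0,0.8],[0,0,0]],
    [0,[0,0,0.8],[0,0,0]],
    [0,[0,0,0.8],[0,0,0]],
    [0,[0,0,0.8],[0,0,0]],
    [0,[0,0,0.5],[0,0,0]],
  ],
)

```text
time: 6.35
tool_pos: [552.3, 21.1, 314.7]
tcp_rot: [-90.2, 0.7, -9.5]
ft_force: [0.7, 0.2, -1.2]
finger_gap: 25.9
```

Call:
arm_command(
  commands=[
    [0,[-0.1,-0.4,0],[0,0,0.4]],
    [0,[-0.2,-0.8,0],[0,-0.7,0.4]],
    [0,[-0.2,-0.8,0],[0,0,0.4]],
    [0,[-0.2,-0.8,0],[0,0,0.4]],
    [0,[-0.2,-0.8,0],[0,0,0.4]],
  ],
)

```text
time: 6.77
tool_pos: [526.9, -85.5, 326.8]
tcp_rot: [-89.9, -0.9, -6.9]
ft_force: [0.1, 0.6, -1.1]
finger_gap: 25.9
```

Call:
arm_command(
  commands=[
    [0,[-0.2,-0.8,0],[0,0,0.4]],
    [0,[-0.2,-0.8,0],[0,0,0.4]],
    [0,[-0.2,-0.8,0],[0,0,0.4]],
    [0,[-0.2,-0.8,0],[0,0,0.4]],
    [0,[-0.2,-0.8,0],[0,0,0.4]],
  ],
)

```text
time: 7.18
tool_pos: [494.0, -210.6, 331.4]
tcp_rot: [-90.0, -1.1, -4.8]
ft_force: [-0.8, -0.3, -1.5]
finger_gap: 25.7
```

Call:
arm_command(
  commands=[
    [0,[-0.2,-0.8,0],[0,0.5,0.2]],
    [0,[-0.2,-0.8,0],[0,0.5,0.2]],
    [0,[-0.2,-0.8,0],[0,0,0]],
    [0,[-0.2,-0.8,0],[0,0,0]],
    [0,[-0.2,-0.6,0],[0,0,0]],
  ],
)

```text
time: 7.6
tool_pos: [460.6, -330.7, 335.5]
tcp_rot: [-90.2, -0.2, -4.3]
ft_force: [0.1, 1.2, -2.0]
finger_gap: 25.8
```

Call:
arm_command(
  commands=[
    [0,[0,-0.3,0],[0,0,0]],
    [0,[0,0,0],[0,0,0]],
    [0,[0,0,0],[0,0,0]],
  ],
)

```text
time: 7.85
tool_pos: [458.9, -343.2, 336.7]
tcp_rot: [-90.2, -0.2, -4.6]
ft_force: [-0.5, -0.1, -1.8]
finger_gap: 26.1
```

Call:
arm_command(
  commands=[
    [0,[-0.03,-0.15,-0.5],[0,0,0]],
    [0,[0,0,-1],[0,0,0]],
    [0,[0,0,-1],[0,0,0]],
    [0,[0,0,-0.5],[0,0,0]],
    [0,[0,0,0],[0,0,0]],
  ],
)

```text
time: 8.27
tool_pos: [461.5, -342.5, 248.1]
tcp_rot: [-90.3, -0.6, -4.4]
ft_force: [0.2, 1.2, -2.2]
finger_gap: 25.9
```

Run:
```python
from h import *
s=sense();print(s['tool_pos'].round(1),s['tcp_rot'].round(1))
w=P('wrist');im=snapshot('wrist')
def draw(im,cam):
    c,n=np.cos(np.radians(-4)),np.sin(np.radians(-4))
    for p,q in [((-85,-85),(85,-85)),((85,-85),(85,85)),((85,85),(-85,85)),((-85,85),(-85,-85)),((0,-85),(0,85)),((-85,0),(85,0))]:
        L=[tuple(int(v) for v in proj(cam,(501.4+c*x-n*y,-310.7+n*x+c*y,45))) for x,y in(p,q)]
        cv2.line(im,*L,(0,0,255),1)
draw(im,w); A=snapshot('scene');draw(A,P('scene'))
f=cv2.resize(A[150:250,175:285],None,fx=4,fy=4)
cv2.imwrite('pics/w3.png',cv2.resize(np.hstack([cv2.resize(im,(533,400)),cv2.resize(A[120:240,175:255],(267,400))]),(800,400)))
```

```text
[ 461.5 -342.5  248.1] [-90.3  -0.6  -4.4]
```

View pics/w3.png

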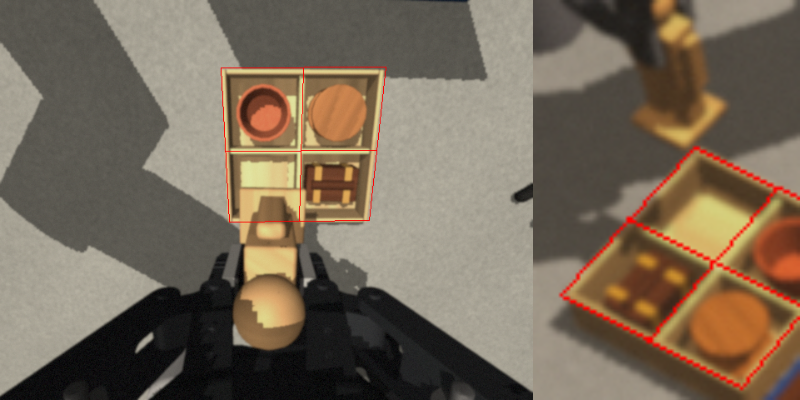

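The tray outline matches the model to within 3 mm in both views, and the puppet hangs straight. Correcting x and y, then descending.

Call:
arm_command(
  commands=[
    [0,[-0.12,-0.2,-0.5],[0.3,0.5,0]],
    [0,[0,0,-0.7],[0,0,0]],
    [0,[0,0,-0.7],[0,0,0]],
    [0,[0,0,-0.3],[0,0,0]],
    [0,[0,0,0],[0,0,0]],
  ],
)

```text
time: 8.78
tool_pos: [462.5, -352.3, 191.0]
tcp_rot: [-90.7, -0.8, -4.2]
ft_force: [-0.7, 0.6, -1.2]
finger_gap: 26.0
```

Call:
arm_command(
  commands=[
    [0,[0,0,0],[0,0,0]],
    [0,[0,0,0],[0,0,0]],
  ],
)

```text
time: 8.95
tool_pos: [462.8, -352.8, 192.2]
tcp_rot: [-90.7, -0.8, -4.2]
ft_force: [0.5, 0.3, -0.8]
finger_gap: 26.1
```

Call:
arm_command(
  commands=[
    [0,[-0.15,0.13,-0.3],[0.7,0.8,0]],
    [0,[0,0,-0.4],[0,0,0]],
    [0,[0,0,-0.3],[0,0,0]],
    [0,[0,0,-0.2],[0,0,0]],
    [0,[0,0,-0.1],[0,0,0]],
  ],
)

```text
time: 9.37
tool_pos: [459.7, -350.4, 154.5]
tcp_rot: [-90.3, -0.2, -4.2]
ft_force: [0.1, 0.5, -1.3]
finger_gap: 26.1
```

Call:
arm_command(
  commands=[
    [0,[0,0,0],[0,0,0]],
    [0,[0,0,0],[0,0,0]],
  ],
)

```text
time: 9.53
tool_pos: [458.9, -349.7, 152.5]
tcp_rot: [-90.2, -0.1, -4.2]
ft_force: [-0.5, 0.1, -1.0]
finger_gap: 25.9
```

Position is good. Slow descent, 54 mm to contact.

Call:
arm_command(
  commands=[
    [0,[0,0.02,-0.3],[0.2,0,0]],
    [0,[0,0,-0.3],[0,0,0]],
    [0,[0,0,-0.3],[0,0,0]],
    [0,[0,0,-0.2],[0,0,0]],
    [0,[0,0,-0.1],[0,0,0]],
  ],
)

```text
time: 9.95
tool_pos: [459.5, -349.5, 114.3]
tcp_rot: [-90.1, -0.2, -4.2]
ft_force: [-0.6, 1.0, -1.8]
finger_gap: 25.8
```

Call:
arm_command(
  commands=[
    [0,[0,0,0],[0,0,0]],
    [0,[0,0,0],[0,0,0]],
  ],
)

```text
time: 10.12
tool_pos: [458.7, -348.8, 112.3]
tcp_rot: [-89.9, -0.0, -4.2]
ft_force: [0.6, -0.0, -1.5]
finger_gap: 25.8
```

Call:
arm_command(
  commands=[
    [0,[0,0,-0.15],[0,0,0]],
    [0,[0,0,-0.12],[0,0,0]],
    [0,[0,0,-0.08],[0,0,0]],
    [0,[0,0,-0.04],[0,0,0]],
    [0,[0,0,0],[0,0,0]],
  ],
)

```text
time: 10.53
tool_pos: [459.3, -349.3, 100.4]
tcp_rot: [-90.0, -0.1, -4.2]
ft_force: [-0.3, -0.6, -0.9]
finger_gap: 25.9
```

Call:
arm_command(
  commands=[
    [0,[0,0,-0.06],[0,0,0]],
    [0,[0,0,-0.04],[0,0,0]],
    [0,[0,0,0],[0,0,0]],
  ],
)

```text
time: 10.78
tool_pos: [460.0, -349.8, 98.3]
tcp_rot: [-90.1, -0.2, -4.2]
ft_force: [-1.0, 0.4, -1.0]
finger_gap: 25.8
```

Call:
arm_command(
  commands=[
    [0,[0,0,-0.05],[0,0,0]],
    [0,[0,0,-0.04],[0,0,0]],
    [0,[0,0,0],[0,0,0]],
  ],
)

```text
time: 11.03
tool_pos: [461.5, -351.0, 98.4]
tcp_rot: [-90.2, -0.4, -4.2]
ft_force: [-0.1, -0.5, -0.7]
finger_gap: 25.9
```

Call:
arm_command(
  commands=[
    [0,[-0.1,0.06,-0.1],[0,0,0]],
    [0,[0,0,-0.08],[0,0,0]],
    [0,[0,0,-0.04],[0,0,0]],
  ],
)

```text
time: 11.28
tool_pos: [462.8, -352.8, 97.9]
tcp_rot: [-90.7, -1.0, -4.2]
ft_force: [-1.3, 1.0, 1.2]
finger_gap: 26.0
```

Contact reached (force has turned upward, z stopped at 98). Opening.

Call:
arm_command(
  commands=[
    [30,[0,0,0],[0,0,0]],
    [60,[0,0,0],[0,0,0]],
    [100,[0,0,0],[0,0,0]],
    [100,[0,0,0],[0,0,0]],
    [100,[0,0,0],[0,0,0]],
  ],
)

```text
time: 11.7
tool_pos: [462.1, -352.3, 96.9]
tcp_rot: [-90.7, -1.0, -4.2]
ft_force: [1.5, 0.2, 0.6]
finger_gap: 72.9
```

Run:
```python
from h import *
s=sense();print(s['tool_pos'].round(1),s['tcp_rot'].round(1),s['ft_force'],s['finger_gap'])
im=snapshot('wrist');B=snapshot('side')
cv2.imwrite('pics/w4.png',np.hstack([cv2.resize(im,(500,375)),cv2.resize(B[315:425,285:371],(293,375))]))
```

```text
[ 462.1 -352.3   96.9] [-90.7  -1.   -4.2] [1.45484439 0.19805574 0.59773027] 72.87905574340407
```

View pics/w4.png

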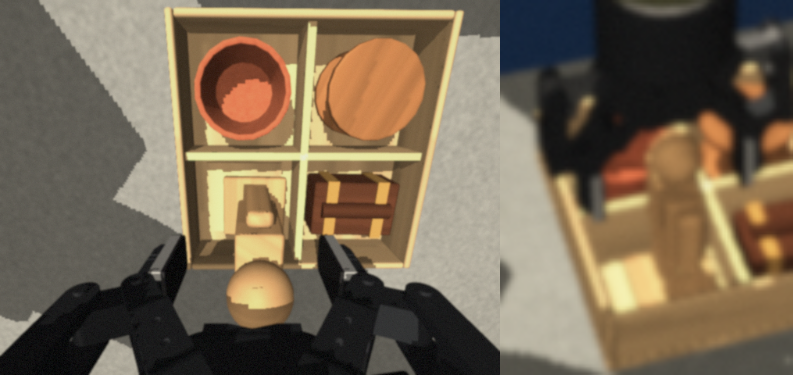

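The puppet stands upright on the pad, about 5 mm off centre, and the other props are in place. Rising straight up.

Call:
arm_command(
  commands=[
    [100,[0,0,0.2],[0,0,0]],
    [100,[0,0,0.4],[0,0,0]],
    [100,[0,0,0.8],[0,0,0]],
    [100,[0,0,1],[0,0,0]],
    [100,[0,0,1],[0,0,0]],
  ],
)

```text
time: 12.22
tool_pos: [457.3, -348.1, 195.7]
tcp_rot: [-90.1, -0.3, -4.2]
ft_force: [0.1, -0.1, 0.0]
finger_gap: 85.5
```

Call:
arm_command(
  commands=[
    [100,[0,0,1],[0,0,0]],
    [100,[0,0,1],[0,0,0]],
    [0,[0,0,1],[0,0,0]],
    [0,[0,0.5,0.5],[0,0,0]],
    [0,[0,1,0],[0,0,0]],
  ],
)

```text
time: 12.63
tool_pos: [457.6, -306.7, 320.2]
tcp_rot: [-90.7, -0.9, -4.4]
ft_force: [1.2, 0.8, 0.4]
finger_gap: 51.2
```

Call:
arm_command(
  commands=[
    [0,[0,1,0],[0,0,0]],
    [0,[0,1,0],[0,0,0]],
    [0,[0,1,0],[0,0,0]],
    [0,[0,1,0],[0,0,0]],
    [0,[0,1,0],[0,0,0]],
  ],
)

```text
time: 13.05
tool_pos: [457.2, -152.9, 331.5]
tcp_rot: [-91.0, -1.7, -4.7]
ft_force: [1.1, 0.3, 0.6]
finger_gap: -0.2
```

Call:
arm_command(
  commands=[
    [0,[0,1,0],[0,0,0]],
    [0,[0,1,0],[0,0,0]],
    [0,[0,1,0],[0,0,0]],
    [0,[0,1,0],[0,0,0]],
    [0,[0,1,0],[0,0,0]],
  ],
)

```text
time: 13.47
tool_pos: [455.1, 4.3, 339.3]
tcp_rot: [-91.1, -2.2, -4.8]
ft_force: [0.0, -1.1, 0.7]
finger_gap: 0.2
```

Call:
arm_command(
  commands=[
    [0,[0,1,0],[0,-3,-0.3]],
    [0,[0,1,0],[0,-4,-0.3]],
    [0,[0,1,0],[0,-4,-0.3]],
    [0,[0,1,0],[0,-4,-0.3]],
    [0,[0,1,0],[0,-4,-0.3]],
  ],
)

```text
time: 13.88
tool_pos: [454.8, 161.6, 347.3]
tcp_rot: [-88.6, -22.1, -7.0]
ft_force: [0.3, -1.0, 0.2]
finger_gap: 0.1
```

```bash
cat > st.py <<'E'
from h import *
from scipy.spatial.transform import Rotation as Ro
s=sense();R=Ro.from_euler('xyz',s['tcp_rot'],degrees=True).as_matrix()
print(s['time'],s['tool_pos'].round(1),'finger dir',R[:,1].round(3),'jaw',R[:,0].round(3),s['ft_force'].round(1),s['joint_pos'].round(0))
t=40;c,n=np.cos(np.radians(-7)),np.sin(np.radians(-7));xh=np.array([c,n,0]);yh=np.array([-n,c,0])
d=np.sin(np.radians(t))*xh-np.cos(np.radians(t))*np.array([0,0,1]);Rt=np.c_[np.cross(d,np.cross(xh,d)),d,[0,0,0]]
z=yh*1.0  # jaw in vertical plane: jaw = d x z, z = jaw x d
jaw=np.cross(d,yh)
if jaw@R[:,0]<0: yh2=-yh; jaw=-jaw
else: yh2=yh
Rt=np.c_[jaw,d,yh2]
print('turn to target (rotvec world deg)',Ro.from_matrix(Rt@R.T).as_rotvec(degrees=True).round(2))
rel=s['tool_pos']-np.array([574.7,391,137]);print('rail frame rel roller',(rel@xh).round(1),(rel@yh).round(1),rel[2].round(1))
E
python3 st.py
```

```text
13.8833 [454.8 161.6 347.3] finger dir [ 0.377 -0.022 -0.926] jaw [ 0.919 -0.113  0.377] [ 0.3 -1.   0.2] [ 19. -32. 112.  -9.  79.  26.]
turn to target (rotvec world deg) [ -3.35 -17.58  -0.73]
rail frame rel roller -91.1 -242.3 210.3
```

Call:
arm_command(
  commands=[
    [0,[0,1,0],[-0.7,-4,-0.1]],
    [0,[0,1,-0.3],[-0.7,-4,-0.1]],
    [0,[0,1,-0.5],[-0.7,-4,-0.1]],
    [0,[0.2,1,-0.5],[-0.6,-4,-0.1]],
    [0,[0.2,1,-0.5],[-0.6,-1.5,-0.1]],
  ],
)

```text
time: 14.3
tool_pos: [465.2, 321.4, 309.7]
tcp_rot: [-88.1, -42.0, -7.6]
ft_force: [1.1, -1.2, -0.8]
finger_gap: -0.2
```

Call:
arm_command(
  commands=[
    [0,[0.1,0.8,-0.5],[0,0,0]],
    [0,[0,0.4,-0.3],[0,0,0]],
    [0,[0,0,0],[0,0,0]],
  ],
)

```text
time: 14.55
tool_pos: [464.5, 364.6, 283.3]
tcp_rot: [-88.1, -42.1, -7.2]
ft_force: [1.0, 0.2, -0.6]
finger_gap: 0.2
```

```bash
python3 st.py
```

```text
14.55 [464.5 364.6 283.3] finger dir [ 0.67  -0.051 -0.741] jaw [ 0.736 -0.093  0.671] [ 1.   0.2 -0.6] [ 52. -15. 113. -39.  62.  71.]
turn to target (rotvec world deg) [-1.19  2.31 -1.06]
rail frame rel roller -106.1 -39.6 146.3
```

Run:
```python
from h import *
w=P('wrist');im=snapshot('wrist')
for X,c in[((574.7,391,137),(0,0,255)),((573,274,162),(0,255,0)),((570,351,132),(255,0,0))]:
    p=proj(w,X);print(p);cv2.circle(im,tuple(int(v) for v in p),5,c,1)
A=snapshot('scene');cv2.imwrite('pics/w5.png',np.hstack([cv2.resize(im,(480,360)),cv2.resize(A[225:405,400:560],(320,360))]))
```

```text
[301.6 186.2]
[331.  312.2]
[299.2 229.9]
```

View pics/w5.png

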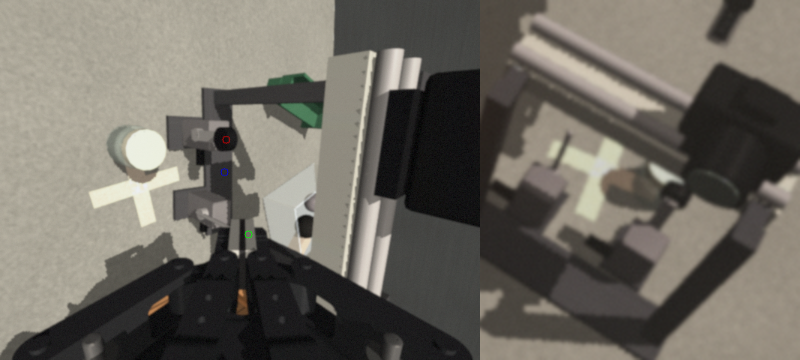

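The wrist view puts the roller exactly at the prediction (black disc at (226,139) in the view). The jar is to the left at (140,150), clear of the tool's path. I'll check where the wrist camera mount ends up relative to the beam.

Run:
```python
from h import *
K,R,t=P('wrist');o=-R.T@t;s=sense();print('cam rel tcp (world)',(o-s['tool_pos']).round(1)); print(np.array(camera_info('wrist')['hand_eye']).round(2))
```

```text
cam rel tcp (world) [-75.9  82.2  93.2]
[[   1.      0.     -0.     -0.88]
 [   0.     -0.3     0.95 -124.09]
 [   0.     -0.95   -0.3    76.24]
 [   0.      0.      0.      1.  ]]
```

Call:
arm_command(
  commands=[
    [0,[0.5,-0.06,-0.8],[-1.2,2,-1]],
    [0,[0.6,-0.08,-0.9],[0,0,0]],
    [0,[0.6,-0.08,-0.9],[0,0,0]],
    [0,[0.4,-0.05,-0.6],[0,0,0]],
    [0,[0,0,0],[0,0,0]],
  ],
)

```text
time: 15.07
tool_pos: [535.0, 352.3, 201.9]
tcp_rot: [-88.8, -41.0, -8.1]
ft_force: [-0.0, 0.2, -0.2]
finger_gap: 0.2
```

Call:
arm_command(
  commands=[
    [0,[0,0,0],[0,0,0]],
    [0,[0,0,0],[0,0,0]],
  ],
)

```text
time: 15.23
tool_pos: [536.4, 349.8, 204.9]
tcp_rot: [-88.7, -41.1, -8.5]
ft_force: [1.1, 0.6, 0.2]
finger_gap: -0.0
```

```bash
python3 st.py
```

```text
15.2333 [536.4 349.8 204.9] finger dir [ 0.653 -0.075 -0.754] jaw [ 0.746 -0.111  0.657] [1.1 0.6 0.2] [ 44.  -4. 111. -40.  52.  72.]
turn to target (rotvec world deg) [-0.8   1.2   0.65]
rail frame rel roller -32.9 -45.5 67.9
```

Next to go: +33 along rail x, +5 in y, -73 in z.

Call:
arm_command(
  commands=[
    [0,[0.35,0.04,-0.8],[-0.8,1,0.6]],
    [0,[0.35,0.02,-0.8],[0,0,0]],
    [0,[0.2,0.02,-0.5],[0,0,0]],
    [0,[0.1,0,-0.2],[0,0,0]],
    [0,[0,0,0],[0,0,0]],
  ],
)

```text
time: 15.65
tool_pos: [570.7, 355.9, 150.7]
tcp_rot: [-88.9, -41.0, -7.8]
ft_force: [-0.3, 0.4, 0.5]
finger_gap: 0.4
```

Call:
arm_command(
  commands=[
    [0,[0,0,0],[0,0,0]],
    [0,[0,0,0],[0,0,0]],
  ],
)

```text
time: 15.82
tool_pos: [571.0, 356.8, 154.3]
tcp_rot: [-88.7, -41.1, -7.9]
ft_force: [-0.3, 0.2, -0.7]
finger_gap: 0.2
```

```bash
python3 st.py
```

```text
15.8167 [571.  356.8 154.3] finger dir [ 0.655 -0.068 -0.753] jaw [ 0.746 -0.103  0.658] [-0.3  0.2 -0.7] [ 42.   4. 109. -43.  46.  75.]
turn to target (rotvec world deg) [-0.82  1.25  0.03]
rail frame rel roller 0.5 -34.4 17.3
```

Call:
arm_command(
  commands=[
    [0,[-0.05,-0.2,-0.5],[0,0,0]],
    [0,[-0.03,0,-0.4],[0,0,0]],
    [0,[0,0,-0.1],[0,0,0]],
    [0,[0,0,0],[0,0,0]],
    [0,[0,0,0],[0,0,0]],
  ],
)

```text
time: 16.23
tool_pos: [569.8, 354.0, 131.3]
tcp_rot: [-88.2, -41.5, -8.1]
ft_force: [-0.7, 0.3, -0.2]
finger_gap: 0.1
```

```bash
python3 st.py
```

```text
16.2333 [569.8 354.  131.3] finger dir [ 0.661 -0.062 -0.748] jaw [ 0.741 -0.106  0.663] [-0.7  0.3 -0.2] [ 42.   5. 111. -46.  43.  78.]
turn to target (rotvec world deg) [-1.18  1.72 -0.08]
rail frame rel roller -0.4 -37.3 -5.7
```

In position beside the roller. Pushing to the left in small steps.

Call:
arm_command(
  commands=[
    [0,[0.04,0.3,0],[0,0,0]],
    [0,[0.04,0.3,0],[0,0,0]],
    [0,[0.04,0.3,0],[0,0,0]],
    [0,[0,0,0],[0,0,0]],
  ],
)

```text
time: 16.57
tool_pos: [574.4, 384.2, 133.6]
tcp_rot: [-88.0, -41.6, -8.3]
ft_force: [-0.1, -0.2, -1.3]
finger_gap: -0.2
```

```bash
python3 st.py
```

```text
16.5667 [574.4 384.2 133.6] finger dir [ 0.662 -0.061 -0.747] jaw [ 0.74  -0.107  0.664] [-0.1 -0.2 -1.3] [ 44.   9. 107. -46.  45.  79.]
turn to target (rotvec world deg) [-1.26  1.82 -0.04]
rail frame rel roller 0.5 -6.8 -3.4
```

Call:
arm_command(
  commands=[
    [0,[0.03,0.2,-0.05],[0,0,0]],
    [0,[0.02,0.2,0],[0,0,0]],
    [0,[0,0.02,0],[0,0,0]],
  ],
)

```text
time: 16.82
tool_pos: [576.1, 398.2, 131.6]
tcp_rot: [-88.2, -41.6, -8.2]
ft_force: [-0.9, -2.7, 1.0]
finger_gap: -0.2
```

```bash
python3 st.py
python3 - <<'E'
from h import *
F=[]
for i in range(8): snapshot('scene') if i%2 else snapshot('wrist'); F.append(sense()['ft_force'])
print(np.mean(F,0).round(2))
c=lambda im,X,cam,r:(lambda p:cv2.resize(im[int(p[1])-r:int(p[1])+r,int(p[0])-r:int(p[0])+r],(400,400),interpolation=cv2.INTER_CUBIC))(proj(cam,X))
X=(577,415,125);cv2.imwrite('pics/p1.png',np.hstack([c(snapshot('wrist'),X,P('wrist'),100),c(snapshot('scene'),X,P('scene'),35)]))
E
```

```text
16.8167 [576.1 398.2 131.6] finger dir [ 0.662 -0.063 -0.747] jaw [ 0.74  -0.107  0.664] [-0.9 -2.7  1. ] [ 45.  11. 105. -46.  46.  80.]
turn to target (rotvec world deg) [-1.16  1.79 -0.  ]
rail frame rel roller 0.5 7.3 -5.4
[-0.56 -2.02  0.69]
```

View pics/p1.png

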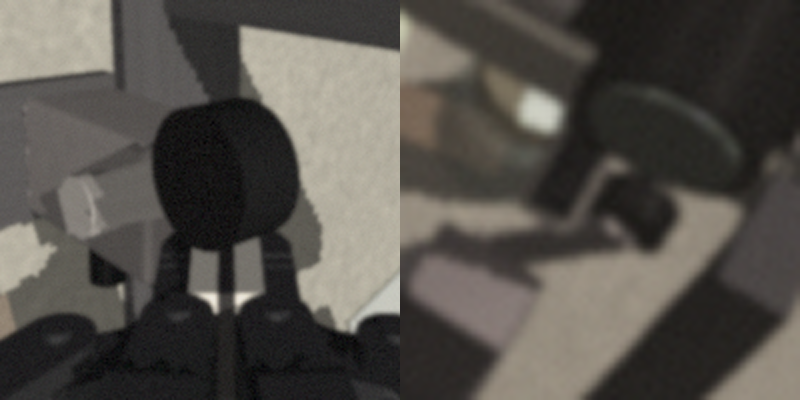

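The fingers press the roller: its disc is centred at (225,172) in the left crop. Solving for the arm angle.

Run:
```python
from h import *
w=P('wrist');o=proj(w,(577,415,125)).astype(int)+np.array([12.5,-14]);print('obs',o)
c,n=np.cos(np.radians(-7)),np.sin(np.radians(-7))
for th in np.arange(.2,.75,.05):
    s=75*np.sin(th);print(round(th,2),proj(w,(574.7-n*s,391+c*s,62+75*np.cos(th))))
s=sense();print(s['time'],s['tool_pos'].round(1))
```

```text
obs [322.5 273. ]
0.2 [329.9 316.1]
0.25 [328.3 307. ]
0.3 [326.5 297.7]
0.35 [324.3 288.4]
0.4 [321.8 279.1]
0.45 [319.1 269.8]
0.5 [316.  260.7]
0.55 [312.8 251.8]
0.6 [309.2 243. ]
0.65 [305.5 234.6]
0.7 [301.6 226.4]
17.3167 [576.  397.2 131.8]
```

The arm is at about 0.43 rad, which matches the geometry (0.44). Another 12 mm gives about 0.62.

Call:
arm_command(
  commands=[
    [0,[0.03,0.25,0],[0,0,0]],
    [0,[0.02,0.15,0],[0,0,0]],
    [0,[0,0.05,0],[0,0,0]],
  ],
)

```text
time: 17.57
tool_pos: [577.1, 409.0, 130.2]
tcp_rot: [-88.4, -41.5, -8.2]
ft_force: [1.0, -3.9, -0.3]
finger_gap: -0.2
```

```bash
python3 st.py
```

```text
17.5667 [577.1 409.  130.2] finger dir [ 0.66  -0.067 -0.748] jaw [ 0.741 -0.107  0.663] [ 1.  -3.9 -0.3] [ 46.  12. 103. -46.  46.  81.]
turn to target (rotvec world deg) [-1.01  1.67  0.19]
rail frame rel roller 0.2 18.2 -6.8
```

Deflection is about 43 mm (0.61 rad). Holding for half a second.

Call:
arm_command(
  commands=[
    [0,[0,0.03,0],[0,0,0]],
    [0,[0,0.03,0],[0,0,0]],
    [0,[0,0.03,0],[0,0,0]],
    [0,[0,0.03,0],[0,0,0]],
    [0,[0,0.03,0],[0,0,0]],
  ],
)

```text
time: 17.98
tool_pos: [577.3, 412.4, 128.9]
tcp_rot: [-88.7, -41.5, -8.2]
ft_force: [0.0, -5.5, -0.3]
finger_gap: -0.1
```

```bash
python3 st.py
python3 - <<'E'
from h import *
import sys
w=P('wrist');im=snapshot('wrist');p=proj(w,(574.7+5,391+43,123)).astype(int)
g=cv2.cvtColor(im,6);m=(g<28).astype(np.uint8);m[p[1]+45:]=0
q=m[p[1]-60:p[1]+45,p[0]-70:p[0]+70];y,x=np.nonzero(q);print('pred .61',p,'dark cols/rows',x.min()+p[0]-70,x.max()+p[0]-70,y.min()+p[1]-60)
for th in(.45,.55,.6,.65,.7):
    s=75*np.sin(th);print(th,proj(w,(574.7+.122*s,391+.993*s,62+75*np.cos(th))))
E
```

```text
17.9833 [577.3 412.4 128.9] finger dir [ 0.659 -0.071 -0.749] jaw [ 0.742 -0.106  0.662] [ 0.  -5.5 -0.3] [ 46.  13. 102. -46.  47.  81.]
turn to target (rotvec world deg) [-0.8   1.6   0.29]
rail frame rel roller -0.0 21.6 -8.1
pred .61 [314 278] dark cols/rows 281 354 232
0.45 [325.8 307.5]
0.55 [319.6 289.5]
0.6 [316.1 280.8]
0.65 [312.4 272.2]
0.7 [308.5 264. ]
```

The arm measures about 0.66 rad, past the trip angle and short of the stop, and it has held for over 0.4 s. Returning it gently.

Call:
arm_command(
  commands=[
    [0,[-0.03,-0.3,0],[0,0,0]],
    [0,[-0.05,-0.4,0],[0,0,0]],
    [0,[-0.05,-0.4,0.05],[0,0,0]],
    [0,[-0.05,-0.4,0.05],[0,0,0]],
    [0,[-0.05,-0.4,0],[0,0,0]],
  ],
)

```text
time: 18.45
tool_pos: [571.0, 359.3, 135.8]
tcp_rot: [-88.0, -41.7, -8.1]
ft_force: [-0.2, -0.9, 0.9]
finger_gap: -0.2
```

Call:
arm_command(
  commands=[
    [0,[0,-0.1,0],[0,0,0]],
    [0,[0,0,0],[0,0,0]],
  ],
)

```text
time: 18.62
tool_pos: [571.0, 355.3, 136.8]
tcp_rot: [-87.8, -41.8, -8.2]
ft_force: [-0.3, 0.5, -1.1]
finger_gap: 0.2
```

```bash
python3 st.py
```

```text
18.6167 [571.  355.3 136.8] finger dir [ 0.665 -0.057 -0.745] jaw [ 0.738 -0.107  0.667] [-0.3  0.5 -1.1] [ 42.   5. 111. -45.  43.  77.]
turn to target (rotvec world deg) [-1.42  2.01 -0.22]
rail frame rel roller 0.7 -35.8 -0.2
```

Clear of the roller. Withdrawing along the tool axis.

Call:
arm_command(
  commands=[
    [0,[-0.4,0,0.5],[0,0,0]],
    [0,[-0.7,0.05,0.8],[0,0,0]],
    [0,[-0.7,0.05,0.8],[0,0,0]],
    [0,[-0.7,0.05,0.8],[0,0,0]],
    [0,[-0.7,0.05,0.8],[0,0,0]],
  ],
)

```text
time: 19.03
tool_pos: [471.9, 360.0, 245.0]
tcp_rot: [-88.1, -41.4, -8.1]
ft_force: [0.1, 0.7, 0.4]
finger_gap: 0.1
```

Call:
arm_command(
  commands=[
    [0,[-0.4,0,0.5],[0,0,0]],
    [0,[0,0,0],[0,0,0]],
    [0,[0,0,0],[0,0,0]],
    [0,[0,0,0],[0,0,0]],
  ],
)

```text
time: 19.37
tool_pos: [458.3, 366.6, 270.6]
tcp_rot: [-86.9, -41.9, -8.4]
ft_force: [0.5, 0.7, -0.5]
finger_gap: -0.0
```

```bash
python3 st.py
python3 - <<'E'
from h import *
A0=cv2.imread('pics/scene0.png');A=snapshot('scene');cv2.imwrite('pics/end_scene.png',A)
B0=cv2.imread('pics/side0.png');B=snapshot('side')
d=lambda p,q,x,y,w,h:np.abs(p[y:y+h,x:x+w].astype(int)-q[y:y+h,x:x+w]).mean().round(1)
# compare known regions start/end (noise level printed first)
print('ref',d(A,A0,180,380,200,60),'roller',d(A,A0,485,312,22,20),'whisker',d(A,A0,436,285,20,30),'jar',d(A,A0,460,300,36,28),'pot/spool/trunk',d(A,A0,195,195,30,25),d(A,A0,222,208,28,20),d(A,A0,240,183,28,24),'chairs',d(A,A0,300,198,30,35),d(A,A0,362,228,26,28),'table',d(A,A0,268,265,60,45))
# roller dark blob by template match
t=A0[308:335,482:512];r=cv2.matchTemplate(A[290:355,462:532],t,cv2.TM_CCOEFF_NORMED);print('roller match',cv2.minMaxLoc(r)[1],np.array(cv2.minMaxLoc(r)[3])+[462,290],'was',(482,308))
t=A0[285:315,434:456];r=cv2.matchTemplate(A[270:330,420:470],t,cv2.TM_CCOEFF_NORMED);print('whisker',cv2.minMaxLoc(r)[1],np.array(cv2.minMaxLoc(r)[3])+[420,270],'was',(434,285))
a=P('scene')
print('puppet head expected px scene',proj(a,(460,-350,120)),'side',proj(P('side'),(460,-350,120)))
for im,n in((A,'scene'),(B,'side')):
    p=proj(P(n),(460,-350,120));h=cv2.cvtColor(im,cv2.COLOR_BGR2HSV)
    print(n,h[int(p[1])-8:int(p[1])+9:4,int(p[0])-8:int(p[0])+9:4].tolist()[2])
c=lambda im,x,y,w,h:cv2.resize(im[y:y+h,x:x+w],(390,390),interpolation=cv2.INTER_CUBIC)
cv2.imwrite('pics/end.png',np.hstack([c(A,170,130,120,120),c(A,400,230,160,160)]))
E
```

```text
19.3667 [458.3 366.6 270.6] finger dir [ 0.667 -0.045 -0.744] jaw [ 0.737 -0.109  0.667] [ 0.5  0.7 -0.5] [ 53. -15. 114. -39.  61.  73.]
turn to target (rotvec world deg) [-2.06  2.15 -0.58]
rail frame rel roller -112.6 -38.4 133.6
ref 1.7 roller 6.1 whisker 1.4 jar 2.2 pot/spool/trunk 1.7 1.7 2.6 chairs 1.6 14.3 table 6.7
roller match 0.9843574166297913 [482 308] was (482, 308)
whisker 0.9988446831703186 [434 285] was (434, 285)
puppet head expected px scene [220.5 163.5] side [332.8 359.7]
scene [[17, 114, 152], [16, 159, 199], [18, 148, 210], [16, 96, 160], [19, 40, 152]]
side [[8, 174, 142], [13, 147, 181], [23, 105, 245], [21, 111, 242], [16, 136, 207]]
```

Run:
```python
from h import *
from bench import hand_in
A0=cv2.imread('pics/scene0.png');A=cv2.imread('pics/end_scene.png')
for n,(x,y,w,h) in dict(chair_a=(362,228,26,28),table=(268,265,60,45)).items():
    g=lambda i:cv2.Canny(cv2.GaussianBlur(i,(0,0),1),30,80)
    r=cv2.matchTemplate(A[y-12:y+h+12,x-12:x+w+12],A0[y:y+h,x:x+w],cv2.TM_CCOEFF_NORMED);_,v,_,l=cv2.minMaxLoc(r);print(n,round(v,2),np.array(l)-12)
print(np.abs(sense()['qd']).max());print(hand_in())
```

```text
chair_a 0.78 [0 0]
table 0.83 [0 0]
0.6919850287849704
the job is handed in; nothing more can be done
None
```

I finished both parts and handed the job in at about 19.5 s of the 67 s; no verdict came back.

- **Puppet:** it stands upright on the pad of the empty cell, set down on contact and let go. It sits about 5 mm off centre, against the 22 mm allowed.
- **Roller arm:** I pushed it to the left, to about 0.66 rad judged from the wrist view and the geometry. It stayed past the trip angle for over 0.4 s, then I let it spring back and withdrew the arm.

**Final checks, from comparing the end picture with the start:**
- The roller and whisker match their starting positions to the pixel.
- The jar, spool, pot, trunk and right-hand chair show no change.
- The toy table and left-hand chair match at zero shift, but with weaker scores (0.83 and 0.78). I put that down to the arm's shadow; I did not confirm it.

**What went wrong or was left unchecked:**
- **First grip:** the arm drifted upward and the fingers closed on the puppet's head. I let go with it still standing on the floor, having moved it about 5 mm, and re-gripped it at the torso.
- **Last look at the puppet:** the picture limit was used up, so I could not view it at the end. A colour check found wood tones where the head should be, which is weak evidence because the tray is also wood. My last real view of it was just after release.

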